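# Turn the shunter to the engine shed

## Task

On the model railway, turn the locomotive turntable with your fingertips, pushing sideways on the brass posts at its rim (grip nothing), until the yellow nose of the blue shunter faces the engine shed and the turntable's rails line up with the shed's rails. Once it stands still there, push the red locking bolt beside the pit fully home towards the turntable, and move clear. Push gently, do not touch the locomotive, and leave the vehicles, wagon and bench things where they are.

Things in the scene. Friction and masses are not known exactly. Their poses are not given: they have to be found in the camera images.
- base: Fixed scenic board, 460 x 450 x 12 mm, grey ballast, with the turntable pit, shed road and engine shed. Origin: on the table, under the turntable's centre. x points (level) along the shed road to the shed, y left of that, z up. The shed's rails begin 128 mm from the centre, on a raised road 40 mm wide, 20 mm high. The pit's brick kerb (18 mm high) is decoration.
- turntable: Grey plate, 230 mm across, 12 mm thick, top 25.5 mm above the table, turning either way without stops about the vertical through its origin (centre of its underside). Its x axis runs along its rails towards the loco's yellow nose: in line when it points as the base's x. About 0.6 N at a post turns it; it stops at once when let go. Two yellow cheeks, 9 mm high, 103 mm out on its +y rim, take the bolt.
- post0 (a point): Middle (half-way up) of a fixed upright brass post, 10 mm thick, 30 mm tall (its top is 55.5 mm above the table), 98 mm from the turntable's centre at 45 degrees counterclockwise (seen from above) from the turntable's x axis. Push it sideways to turn the plate.
- post1 (a point): Middle (half-way up) of a fixed upright brass post, 10 mm thick, 30 mm tall (its top is 55.5 mm above the table), 98 mm from the turntable's centre at 135 degrees counterclockwise (seen from above) from the turntable's x axis. Push it sideways to turn the plate.
- post2 (a point): Middle (half-way up) of a fixed upright brass post, 10 mm thick, 30 mm tall (its top is 55.5 mm above the table), 98 mm from the turntable's centre at 225 degrees counterclockwise (seen from above) from the turntable's x axis. Push it sideways to turn the plate.
- post3 (a point): Middle (half-way up) of a fixed upright brass post, 10 mm thick, 30 mm tall (its top is 55.5 mm above the table), 98 mm from the turntable's centre at 315 degrees counterclockwise (seen from above) from the turntable's x axis. Push it sideways to turn the plate.
- loco: Blue diesel shunter with a yellow nose, loose, standing on the turntable's rails at its centre: 138 mm long over the buffers, 36 mm wide, top 49 mm above this origin (about 81 mm above the table). Origin: the centre of its underside at rail height; x points to its yellow nose. It must only be carried round by the turntable.
- loco_nose (a point): The middle of the locomotive's yellow nose, 64 mm ahead of its centre and 28 mm above rail height.
- shed_door (a point): Centre of the engine shed's doorway, 190 mm from the turntable's centre along the base's +x, 50 mm above the table. The shed has cream walls, a grey roof, a red mark over the doorway; it is 85 mm wide, 120 mm long, its top 115 mm above the table.
- bolt (a joint): Travel of the red locking bolt in m: 0 is fully out, 0.030 is fully home (hard stop). It slides level in the base's -y direction, towards the turntable's centre, against about 1.5 N of friction and stays where it is left.
- bolt_tab (a point): Middle of the bolt's upright red tab, to be pushed on its outer face: 26 mm wide along the base's x, 8 mm thick along its y, 30 mm tall (26.5 to 56.5 mm above the table). Fully out it lies 165 mm from the turntable's centre along the base's +y, fully home 135 mm. The steel block under it reaches 173 mm; outward of that the board is flat (12 mm high) and free.
- van: Yellow toy van, 62 x 26 x 30 mm, loose on the base's road (origin: centre of underside). Leave alone.
- car: Red toy car, 52 x 24 x 19 mm, loose on the base's road (origin: centre of underside). Leave alone.
- wagon: Grey open wagon with a red-brown load, 90 x 32 x 38 mm, loose on the base left of the shed (origin: centre of underside). Leave alone.
- lorry: Green toy lorry, white cab, 105 x 32 x 44 mm, loose on the bench at the left (origin: centre of underside). Leave alone.
- glue: Glue bottle with orange cap, 36 mm across, 85 mm tall, on the bench at the right (origin: centre of underside). Leave alone.
- paintpot: Small paint pot with blue cap, 34 mm across, 35 mm tall, on the bench at the right (origin: centre of underside). Leave alone.
- driver: Screwdriver, 140 mm long, lying on the bench at the right. Leave alone.

How it is judged:
By the outcome, as a careful person would: the job done as asked, in the order asked, and still so for the second after the job is handed in, with the robot touching nothing.
It also fails if it takes over 72 s, if anything falls off the work surface, if the arm or the gripper's body presses on something with over 40 N, if the wrist force passes 120 N, or if a joint passes its speed limit or range.

## Robot

A 7-joint arm with a two-finger parallel gripper is mounted at the origin on the work surface. World frame = base frame: x ahead of the robot, y to its left, z up, the work surface at z = 0. Lengths are in mm, angles in rad, forces in N, time in s.
With the tool pointing down it reaches from about 350 to 900 mm from the base axis. Payload 7.2 kg.
Tool frame: the origin (TCP) lies midway between the tips of the shut fingers; the grasp point (between the pads) lies 19 mm behind it; x points along the fingers, z is the direction in which the jaws open and shut, and the axes are right-handed (so a half turn about x gives the same grasp; the last joint's range is limited). The gripper opens to 88 mm and grips with 3 to 60 N. Pads are 20 mm wide; open, the fingers measure 115 mm over their backs; the gripper's body (75 mm by 178 mm) begins 61 mm behind the grasp point.
Start: joints at [1.17, 0.411, -0.013, 1.596, 0.006, 1.134, -0.082], TCP at [204.17, -590.715, 222.653] pointing down, gripper open.
Joint ranges: [-2.95, 2.95], [-0.29, 1.99], [-1.47, 1.44], [0.14, 2.54], [-1.03, 4.17], [0.13, 1.85], [-2.86, 2.86]. Speed limits (rad/s): [2.39, 2.39, 3.01, 3.01, 3.14, 3.14, 3.14].

## Interface

Orientations are given as a 3x3 rotation matrix whose columns are the frame's x, y, z axes.
In Python, from rig import env gives the robot as it stands. Calls block until the motion is done:
- env.movep(position, orientation): joint-space move of the TCP to a pose.
- env.servo_line(position, rotation=None, vel=150): straight line of the TCP; rotation=None keeps the orientation; vel is the mean speed in mm/s.
- env.set_joints(angles): joint-space move.
- env.let_go() and env.gripper_close(squeeze=None): open the fingers fully, or close them until they stop; squeeze is the grip in N (None keeps the last).
- env.wait(seconds).
- env.solve_ik(position, orientation): joint angles nearest the present ones, or None.
- env.capture(name): name is "scene" or "side" or "wrist"; returns a dict with "pixels" (384x512x3 uint8, blue, green, red), "range_z" (384x512 float32, mm along the optical axis (not along the pixel's ray), 0 where there is no reading), "intrinsics" (3x3 intrinsics, pixels), "pose" (4x4, takes a point from camera to world coordinates); the wrist camera has in their place "hand_eye" (4x4, takes a point from camera to tool coordinates, whose origin is the TCP and whose axes are the tool frame's). Camera axes: x right, y down, z forward; pixel columns grow to the right and rows downward; lengths in mm; the calibration is good to about 2 mm. A picture is of the moment at which its call begins: read the wrist's pose just before it.
A pose or a line that the arm cannot do raises env.IKError and nothing moves.
- env.sign_off(): hands the job in, once; it reports no verdict.
Readings, each from a call of its own:
- env.read_clock(): time.
- env.read_joint_pos(): joint angles.
- env.read_joint_vel(): joint speeds.
- env.read_joint_torque(): joint torques, N m.
- env.read_ee_pos(): TCP position.
- env.read_tcp_rot(): TCP orientation.
- env.read_wrist_force(): force on the tool from outside, world axes, zero at the start.
- env.read_torque(): the same for the moment, N m.
- env.read_width(): opening from 0.0 (shut) to 1.0 (fully open).
Only numpy, scipy, OpenCV 4.12 (cv2) and the standard library are available. Lean on these libraries where they do the work, as an engineer would, in place of code of your own. Each camera call takes 0.05 s, during which the arm holds its last target. There are 200 camera calls.

## Working session

There is one attempt and no reset: what is moved stays moved. The work goes in short steps, each a Python script; the robot and the scene stay as the last script left them, time stands still between calls to the robot, and variables do not carry over. Pictures are saved under pics/ and viewed, about 8 in all and at most 12, crops included, and the job is handed in when it is done.

```bash
mkdir -p pics; ls
python3 - <<'E'
from rig import env
import cv2,numpy as np
for n in("scene","side"):
    c=env.capture(n); cv2.imwrite(f"pics/{n}0.png",c["pixels"]); np.savez(f"{n}0.npz",**{k:c[k] for k in("pixels","range_z","intrinsics","pose")})
    print(c["pose"].round(2),c["intrinsics"])
print(env.read_clock(),env.read_tcp_rot().round(3))
E
```

```text
pics
[[-3.30000e-01  8.00000e-01 -5.00000e-01  1.33605e+03]
 [ 9.40000e-01  2.80000e-01 -1.70000e-01  2.23830e+02]
 [ 0.00000e+00 -5.30000e-01 -8.50000e-01  1.36286e+03]
 [ 0.00000e+00  0.00000e+00  0.00000e+00  1.00000e+00]] [[370.64429746   0.         256.93445114]
 [  0.         370.64429746 187.16408529]
 [  0.           0.           1.        ]]
[[ 1.00000e+00 -1.00000e-02  2.00000e-02  5.34350e+02]
 [-2.00000e-02 -6.80000e-01  7.30000e-01 -1.03314e+03]
 [ 1.00000e-02 -7.30000e-01 -6.80000e-01  9.61750e+02]
 [ 0.00000e+00  0.00000e+00  0.00000e+00  1.00000e+00]] [[362.44954696   0.         259.68497849]
 [  0.         362.44954696 190.06315449]
 [  0.           0.           1.        ]]
0.1 [[-0.001  0.945  0.327]
 [ 0.001  0.327 -0.945]
 [-1.    -0.    -0.001]]
```

View pics/scene0.png

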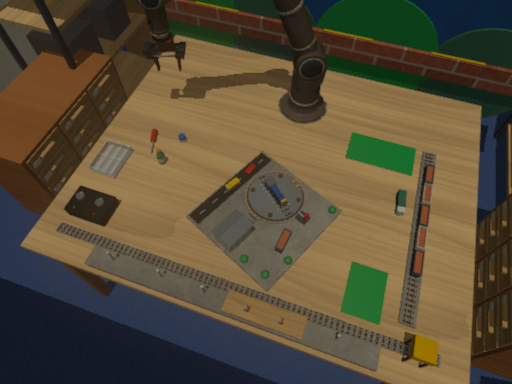

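View pics/side0.png

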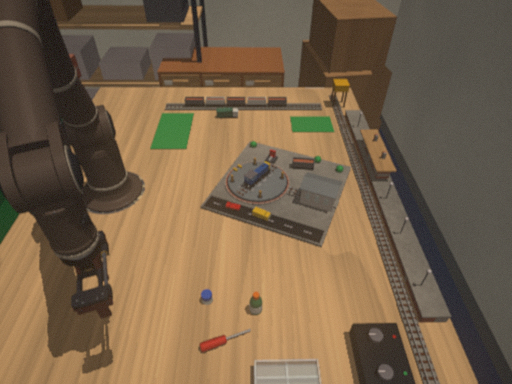

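The scene view shows the turntable at about (275,196), the shed at (235,230) and the red bolt at (305,216). The nose points roughly away from the shed road. I'll look from closer with the wrist camera.

```bash
cat > h.py <<'E'
import numpy as np,cv2
def ray(px,K,P,z):
    d=P[:3,:3]@np.linalg.solve(K,[px[0],px[1],1.]); o=P[:3,3]; return o+d*(z-o[2])/d[2]
def proj(X,K,P):
    q=np.linalg.inv(P)@np.append(X,1); q=K@q[:3]; return q[:2]/q[2]
def R(a): # tool down, jaw axis z at angle a in the plane
    z=np.array([np.cos(a),np.sin(a),0]);x=np.array([0,0,-1.]);return np.c_[x,np.cross(z,x),z]
def wristcap(env):
    T=np.eye(4);T[:3,:3]=env.read_tcp_rot();T[:3,3]=env.read_ee_pos()
    c=env.capture("wrist");return c["pixels"],c["range_z"],c["intrinsics"],T@c["hand_eye"]
E
python3 - <<'E'
from rig import env
from h import *
s=np.load("scene0.npz")
for p,z in(((275,196),25),((235,230),80),((305,216),40),((265,282),12),((265,154),12),((340,210),12),((189,216),12)): print(p,ray(p,s["intrinsics"],s["pose"],z).round())
s=np.load("side0.npz")
print(ray((257,182),s["intrinsics"],s["pose"],25).round())
c=env.capture("wrist");print(c["hand_eye"].round(2),c["intrinsics"])
E
```

```text
(275, 196) [566.  38.  25.]
(235, 230) [791. -52.  80.]
(305, 216) [623. 182.  40.]
(265, 282) [923. 115.  12.]
(265, 154) [363. -75.  12.]
(340, 210) [533. 311.  12.]
(189, 216) [ 766. -266.   12.]
[557.  21.  25.]
[[  -0.     -0.28    0.96 -162.83]
 [  -0.     -0.96   -0.28   77.2 ]
 [   1.     -0.      0.      0.8 ]
 [   0.      0.      0.      1.  ]] [[266.35788989   0.         255.05639372]
 [  0.         266.35788989 188.38035609]
 [  0.           0.           1.        ]]
```

Run:
```python
from rig import env
from h import *
env.gripper_close()
env.movep([594,42,290],R(np.radians(-70)))
px,rz,K,P=wristcap(env)
np.savez("w1.npz",px=px,rz=rz,K=K,P=P)
cv2.imwrite("pics/w1.png",cv2.resize(px,(800,600),interpolation=cv2.INTER_CUBIC))
print(env.read_clock(),env.read_joint_pos().round(2))
```

```text
4.175 [ 0.31  0.38 -0.63  1.55  0.23  1.29 -1.57]
```

View pics/w1.png

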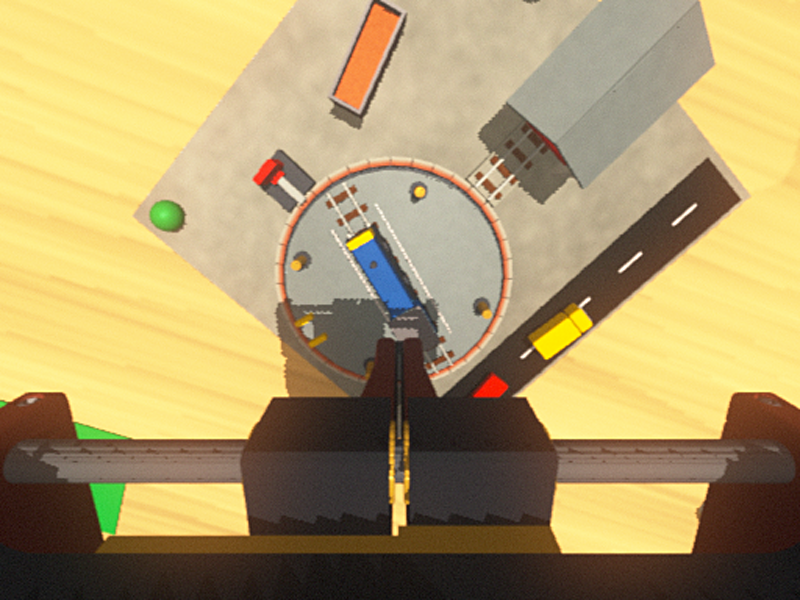

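The wrist view (800x600) shows posts at about (420,190), (299,265), (485,313) and (370,365). The nose is at (360,240), the bolt tab at (268,172), the shed road rails near (490,175), and the cheeks at (303,322) and (317,341).

Run:
```python
from h import *
w=np.load("w1.npz");K,P=w["K"],w["P"]
f=lambda u,v,z:ray((u/1.5625,v/1.5625),K,P,z)[:2]
for n,u,v,z in(("p3",420,189,55.5),("p0",298,264,55.5),("p2",486,315,55.5),("p1",370,365,55.5),("nose",360,240,60),("tab",269,170,56.5),("cornL",135,215,12),("cornR",748,198,12),("cheekA",303,322,34.5),("cheekB",317,341,34.5),("kerbL",276,270,18),("kerbR",511,268,18),("kerbT",396,158,18),("r1",468,180,22),("r2",492,205,22),("mark",549,140,100)): print(n,f(u,v,z).round(1))
px=w["px"][90:250,150:370];cv2.imwrite("pics/c1.png",cv2.resize(px,None,fx=3.6,fy=3.6,interpolation=cv2.INTER_CUBIC))
```

```text
p3 [659.1  42.1]
p0 [552.4 128.8]
p2 [566.3 -64.3]
p1 [474.   28.1]
nose [596.1  79.2]
tab [628.  177.6]
cornL [532.3 310.1]
cornR [ 765.2 -282.7]
cheekA [487.2 109.6]
cheekB [471.3  89.2]
kerbL [527.3 155. ]
kerbR [614.8 -80.7]
kerbT [678.2  72.8]
r1 [682.9  -1.9]
r2 [668.6 -34.2]
mark [730.4 -38.4]
```

View pics/c1.png

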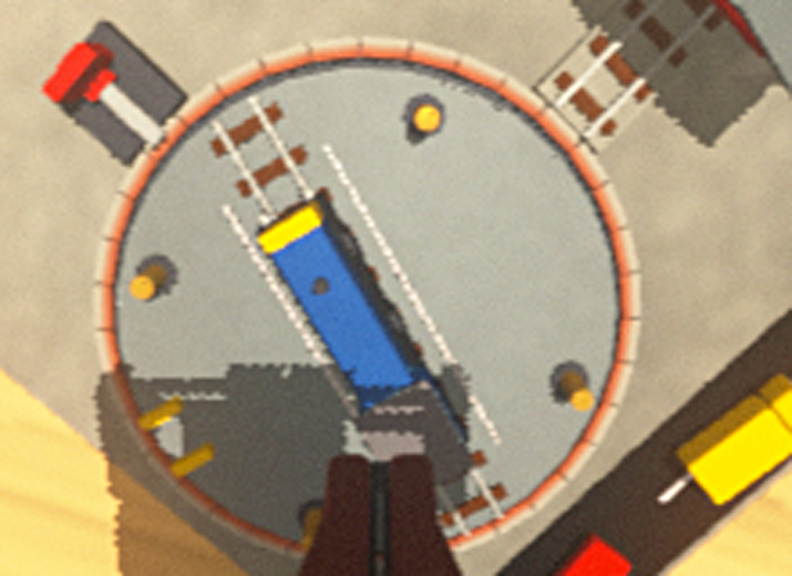

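```bash
cat >> h.py <<'E'
from scipy.optimize import least_squares
def fit(tt,base,K,P,x0):
    """tt/base: (pixel, model xyz) lists. Unknown: centre, base angle, tt angle, small camera shift (z)."""
    def res(p,):
        o=[]
        for pts,a in((tt,p[3]),(base,p[2])):
            for px,m in pts:
                X=[p[0]+m[0]*np.cos(a)-m[1]*np.sin(a),p[1]+m[0]*np.sin(a)+m[1]*np.cos(a),m[2]+p[4]]
                o+=list(proj(X,K,P)-px)
        return np.array(o)
    s=least_squares(res,x0,loss="soft_l1"); return s.x,res(s.x).reshape(-1,2)
E
cat > fit1.py <<'E'
from h import *
w=np.load("w1.npz");K,P=w["K"],w["P"]
c=lambda u,v:np.array([150+u/3.6,90+v/3.6])
q=98*np.sqrt(.5)
tt=[(c(142,288),(q,q,55.5)),(c(583,400),(-q,-q,55.5)),(c(428,117),(q,-q,55.5))]
# shed rails: mid-line points, far and near ends; only lateral matters mostly: road starts at 128
base=[(c(80,70),(0,165,56.5)),((c(560,103)+c(590,140))/2,(128,0,22)),]
x,r=fit(tt,base,K,P,[559,32,-.42,.86,0])
print(x[:2].round(1),np.degrees(x[2:4]).round(2),x[4].round(2));print(r.round(2))
# direction of shed rails alone
for a,b in(((560,103),(618,45)),((590,140),(648,82))):
    d=ray(c(*b),K,P,25)-ray(c(*a),K,P,25);print(np.degrees(np.arctan2(d[1],d[0])))
for a,b in(((215,122),(268,212)),((250,98),(308,197)),((325,148),(497,440)),((225,207),(357,418))):
    d=ray(c(*a),K,P,28)-ray(c(*b),K,P,28);print("tt",np.degrees(np.arctan2(d[1],d[0])))
E
python3 fit1.py
python3 - <<'E'
from rig import env
from h import *
C=np.array([559,32]);q=env.read_joint_pos()
for th in (102,80,60,40,20):
    for k in(0,180):
        t=np.radians(th); p=C+98*np.array([np.cos(t),np.sin(t)])
        s=env.solve_ik([*p,42],R(t+np.radians(k)))
        print(th,k,None if s is None else np.round(s,2))
E
```

```text
[558.7  31.1] [-24.57  50.29] -3.51
[[ 1.38  0.13]
 [ 0.31 -0.61]
 [ 0.39  0.7 ]
 [-1.85 -1.04]
 [-0.65  0.67]]
-24.523624925057998
-23.94021056943815
tt 48.99830077183085
tt 49.49470320839671
tt 50.21592606095499
tt 50.07719474301801
102 0 [ 0.44  0.81 -1.1   1.88  0.86  1.02  0.74]
102 180 [ 0.08  0.57 -0.53  1.91  0.41  0.77 -2.04]
80 0 [ 0.39  0.81 -1.02  1.8   0.82  1.02  0.44]
80 180 [ 0.04  0.61 -0.46  1.82  0.37  0.8  -2.36]
60 0 [ 0.36  0.81 -0.94  1.72  0.77  1.02  0.18]
60 180 [ 0.01  0.63 -0.39  1.75  0.31  0.82 -2.62]
40 0 [ 0.35  0.81 -0.87  1.67  0.72  1.01 -0.08]
40 180 [-0.36  0.63  0.19  1.72 -0.16  0.8  -2.53]
20 0 [ 0.35  0.8  -0.8   1.63  0.66  1.   -0.33]
20 180 [-0.45  0.68  0.4   1.7  -0.34  0.84 -2.69]
```

```bash
cat >> h.py <<'E'
C=np.array([558.7,31.1])
def at(psi,r=98,z=42):
    t=np.radians(psi);return [C[0]+r*np.cos(t),C[1]+r*np.sin(t),z],R(t)
E
python3 - <<'E'
from rig import env
from h import *
env.movep(*at(111,z=150)); p,r=at(111); env.servo_line(p,r,vel=120)
print(env.read_clock(),env.read_ee_pos().round(1),env.read_wrist_force().round(2))
for psi in list(range(107,35,-6))+[35.5]:
    p,r=at(psi); env.servo_line(p,r,vel=50)
    print(psi,env.read_wrist_force().round(2),end=" ")
print(env.read_clock(),env.read_ee_pos().round(1))
px,rz,K,P=wristcap(env)
cv2.imwrite("pics/w2.png",px); np.savez("w2.npz",px=px,rz=rz,K=K,P=P)
E
```

```text
7.425 [524.  122.9  42.7] [ 0.16 -0.62 -0.44]
107 [-0.41 -0.16 -0.39] 101 [-0.41  0.35 -0.52] 95 [-0.19 -0.61 -0.66] 89 [ 0.42 -0.23 -0.24] 83 [ 0.36 -0.89  0.69] 77 [-0.58 -0.01  0.3 ] 71 [ 0.01 -0.06 -0.  ] 65 [-0.84 -0.21 -0.2 ] 59 [ 0.3  -0.54 -0.06] 53 [-0.13  0.35  0.5 ] 47 [ 0.67  0.31 -0.8 ] 41 [-0.74  0.22 -0.23] 35.5 [-0.08 -0.08 -0.34] 11.9917 [638.3  88.2  42. ]
```

View pics/w2.png

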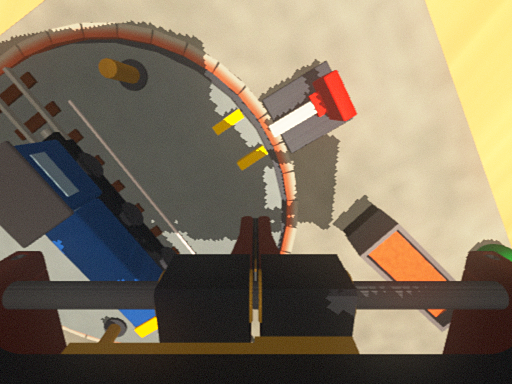

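The loco turned with the table. The cheeks at (228,122) and (252,158) are nearly in line with the bolt rod at (290,120). Backing off and measuring from above.

Run:
```python
from rig import env
from h import *
p,r=at(40); env.servo_line(p,r,vel=60); p[2]=130; env.servo_line(p,r,vel=200)
y=np.array([np.cos(np.radians(20)),np.sin(np.radians(20))])
env.movep([*(C-15*y),240],R(np.radians(-70)))
px,rz,K,P=wristcap(env); np.savez("w3.npz",px=px,rz=rz,K=K,P=P)
print(env.read_clock())
cv2.imwrite("pics/w3.png",cv2.resize(px[0:250,100:433],None,fx=2.4,fy=2.4,interpolation=cv2.INTER_CUBIC))
```

```text
14.3417
```

View pics/w3.png

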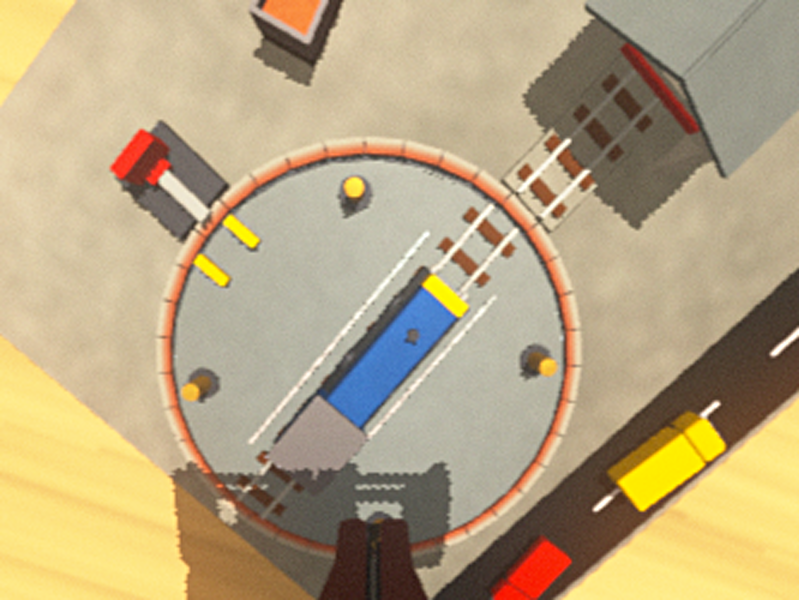

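The nose now faces the shed and the table is a few degrees short (table rail end at (492,207), shed rail start at (517,195)). Enlarging that gap.

Run:
```python
from h import *
w=np.load("w3.npz");px=w["px"]
a=px[50:130,270:370];cv2.imwrite("pics/c3.png",cv2.resize(a,None,fx=7,fy=7,interpolation=cv2.INTER_CUBIC))
K,P=w["K"],w["P"];c=lambda u,v:np.array([100+u/2.4,v/2.4])
q=98*np.sqrt(.5)
tt=[(c(353,187),(q,q,55.5)),(c(190,391),(-q,q,55.5)),(c(548,367),(q,-q,55.5))]
base=[(c(132,153),(0,165,56.5))]
x,r=fit(tt,base,K,P,[559,32,-.42,-.35,0]);print(x[:2].round(1),np.degrees(x[2:4]).round(2),x[4].round(2));print(r.round(2))
```

```text
[558.8  32.7] [-23.94 -20.86] -2.88
[[ 0.57  0.53]
 [ 0.84  0.24]
 [-0.52 -0.18]
 [-0.83 -0.58]]
```

View pics/c3.png

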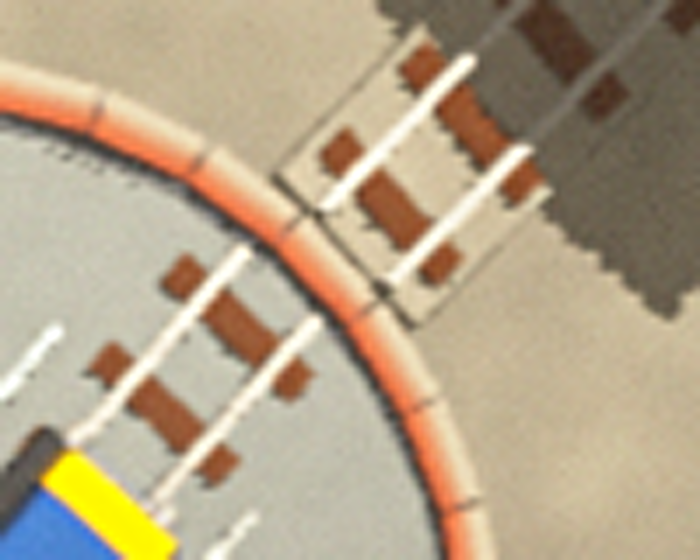

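```bash
cat > ang.py <<'E'
from h import *
def ang(f,K,P,off,sc,segs,z=29):
    for n,a,b in segs:
        A,B=[ray((off[0]+p[0]/sc,off[1]+p[1]/sc),K,P,z)[:2] for p in(a,b)]
        d=B-A;print(n,np.degrees(np.arctan2(d[1],d[0])).round(2),A.round(1),B.round(1))
E
python3 - <<'E'
from ang import *
w=np.load("w3.npz")
ang(0,w["K"],w["P"],(270,50),7,[("ttL",(75,440),(247,248)),("ttR",(155,505),(318,318)),("shL",(320,208),(473,60)),("shR",(390,285),(525,150)),("ttmid",(115,472.5),(282.5,283)),("shmid",(355,246.5),(499,105))])
ang(0,w["K"],w["P"],(100,0),2.4,[("whiteL",(250,442),(428,233)),("whiteR",(370,438),(494,297))],25.5)
E
```

```text
ttL -22.03 [625.   17.9] [6.682e+02 4.000e-01]
ttR -20.54 [619.   -1.2] [661.4 -17. ]
shL -26.22 [679.2  -9.6] [711.8 -25.6]
shR -24.57 [671.4 -27.4] [701.4 -41.1]
ttmid -21.3 [622.    8.4] [664.8  -8.2]
shmid -25.43 [675.3 -18.4] [706.6 -33.3]
whiteL -21.1 [492.9  85.9] [642.8  28.1]
whiteR -20.28 [520.5  17.9] [623.5 -20.1]
```

Run:
```python
from rig import env
from h import *
p,r=at(41,z=130); env.movep(p,r); p,r=at(41); env.servo_line(p,r,vel=150)
for s in(36,32.2): p,r=at(s); env.servo_line(p,r,vel=30)
print(env.read_ee_pos().round(1),p)
p,r=at(37); env.servo_line(p,r,vel=60); p[2]=130; env.servo_line(p,r,vel=200)
y=np.array([np.cos(np.radians(20)),np.sin(np.radians(20))])
env.movep([*(C-15*y),240],R(np.radians(-70)))
px,rz,K,P=wristcap(env); np.savez("w4.npz",px=px,rz=rz,K=K,P=P)
print(env.read_clock())
a=cv2.resize(px[50:130,270:370],None,fx=7,fy=7,interpolation=cv2.INTER_CUBIC)
cv2.imwrite("pics/c4.png",a)
cv2.imwrite("pics/w4.png",cv2.resize(px[0:250,100:433],None,fx=2.4,fy=2.4,interpolation=cv2.INTER_CUBIC))
```

```text
[641.6  83.3  42. ] [np.float64(641.6269302805013), np.float64(83.32187505493154), 42]
19.55
```

View pics/c4.png

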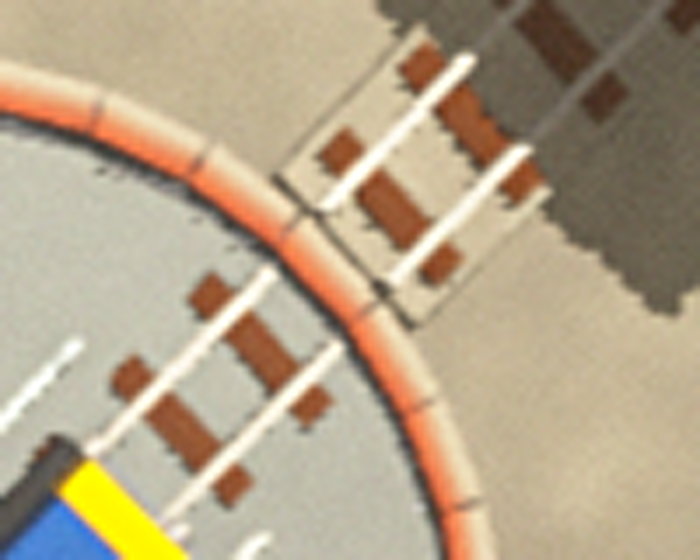

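View pics/w4.png

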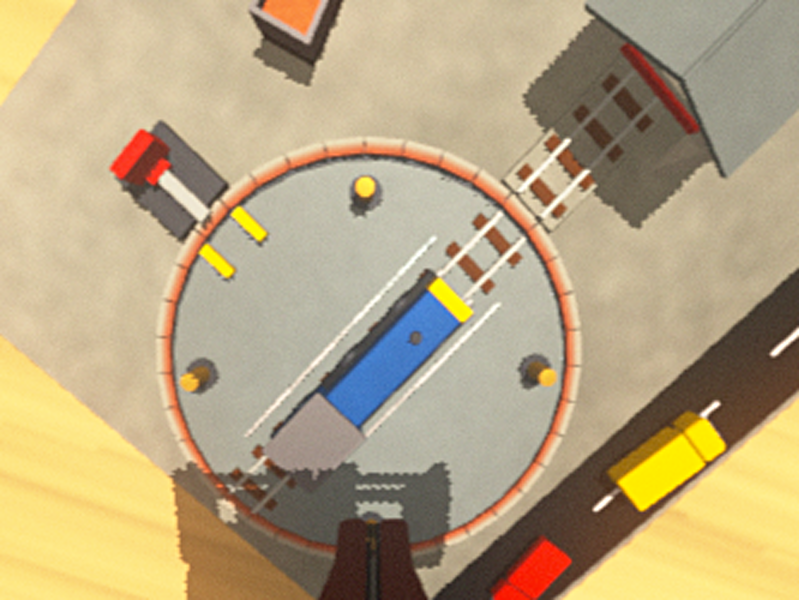

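Run:
```python
from ang import *
w=np.load("w4.npz");K,P,px=w["K"],w["P"],w["px"]
ang(0,K,P,(270,50),7,[("ttL",(95,447),(272,270)),("ttR",(165,515),(342,345)),("shL",(325,207),(470,60)),("shR",(390,285),(525,150)),("ttmid",(130,481),(307,307.5)),("shmid",(357.5,246),(497.5,105))])
ang(0,K,P,(100,0),2.4,[("whiteL",(246,436),(434,238)),("whiteR",(365,434),(498,304))],25.5)
c=lambda u,v:np.array([100+u/2.4,v/2.4]);q=98*np.sqrt(.5)
tt=[(c(365,186),(q,q,55.5)),(c(189,382),(-q,q,55.5)),(c(547,377),(q,-q,55.5)),(c(233,243),(0,103,34.5))]
base=[(c(132,153),(0,165,56.5))]
x,r=fit(tt,base,K,P,[559,32,-.42,-.35,0]);print(x[:2].round(1),np.degrees(x[2:4]).round(2),x[4].round(2));print(r.round(2))
# depth of rails/ road
def pt(u,v):
    z=w["rz"][int(round(v)),int(round(u))];return (P@np.append(np.linalg.solve(K,[u,v,1])*z,1))[:3].round(1)
for n,u,v in(("shL",400,133),("shR",460,215),("ttL",180,360),("ttR",260,425),("road",420,190),("plate",230,420)):print(n,pt(270+u/7,50+v/7))
a=px[30:110,140:240];cv2.imwrite("pics/c5.png",cv2.resize(a,None,fx=7,fy=7,interpolation=cv2.INTER_CUBIC))
```

```text
ttL -25.15 [625.   13.8] [666.1  -5.5]
ttR -25.75 [617.9  -3.7] [658.4 -23.3]
shL -24.77 [679.6 -10.4] [711.5 -25.1]
shR -24.57 [671.3 -27.4] [701.3 -41.1]
ttmid -25.44 [621.5   5.1] [662.3 -14.4]
shmid -24.66 [675.5 -18.9] [706.4 -33.1]
whiteL -24.15 [495.7  89.3] [641.5  23.9]
whiteR -24.7 [521.8  21.6] [620.6 -23.9]
[558.7  32.7] [-23.95 -24.06] -2.54
[[ 0.04  0.71]
 [ 0.65 -0.03]
 [-0.19 -0.15]
 [ 0.4   0.15]
 [-0.96 -0.65]]
shL [696.7 -18.8  25.8]
shR [688.3 -36.3  21.8]
ttL [645.    5.1  33.7]
ttR [639.5 -13.9  32. ]
road [689.9 -27.5  20.8]
plate [638.6  -9.   27.3]
```

View pics/c5.png

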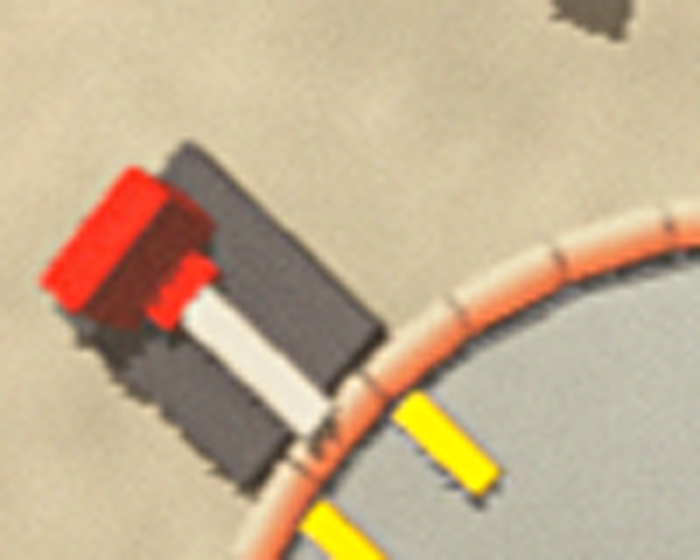

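The bolt rod midline, (197,305) to (315,417), extends to within about 0.6 mm of the midpoint between the cheeks at (365,460). The table angle is about -24.1 to -24.7° and the base about -24.0 to -24.6°, so they agree. Now the bolt.

Run:
```python
from rig import env
from h import *
C2=np.array([558.7,32.5]);t=np.radians(-24.2);yd=np.array([-np.sin(t),np.cos(t)]);Rt=R(t)
P_=lambda d,z=41:[*(C2+d*yd),z]
env.movep(P_(199,150),Rt); env.servo_line(P_(199),Rt,vel=120); env.wait(.2)
f=lambda:np.mean([env.read_wrist_force() for _ in range(5)],0)
b=f()@np.r_[yd,0]
for d in list(np.arange(190,157,-4))+list(np.arange(157,145,-1)):
    env.servo_line(P_(d),Rt,vel=40); F=f()@np.r_[yd,0]-b; e=(env.read_ee_pos()[:2]-C2)@yd
    print(d,round(F,1),round(e,1),end=" | ")
    if F>6: break
print(env.read_clock())
env.servo_line(P_(e+12),Rt,vel=60);env.servo_line(P_(e+30,150),Rt,vel=200)
y=np.array([np.cos(np.radians(20)),np.sin(np.radians(20))])
env.movep([*(C-15*y),240],R(np.radians(-70)))
px,rz,K,P=wristcap(env); np.savez("w5.npz",px=px,rz=rz,K=K,P=P)
print(env.read_clock())
cv2.imwrite("pics/w5.png",cv2.resize(px[0:250,100:433],None,fx=2.4,fy=2.4,interpolation=cv2.INTER_CUBIC))
```

```text
190 -0.3 189.4 | 186 -0.0 185.7 | 182 -0.0 181.6 | 178 -0.4 177.8 | 174 -0.5 173.6 | 170 -0.7 169.5 | 166 -0.2 165.5 | 162 -0.2 161.5 | 158 -0.6 157.5 | 157 -0.3 156.9 | 156 0.2 156.1 | 155 1.3 155.0 | 154 -0.5 153.9 | 153 0.5 152.9 | 152 2.1 152.5 | 151 6.5 152.4 | 25.85
27.8417
```

View pics/w5.png

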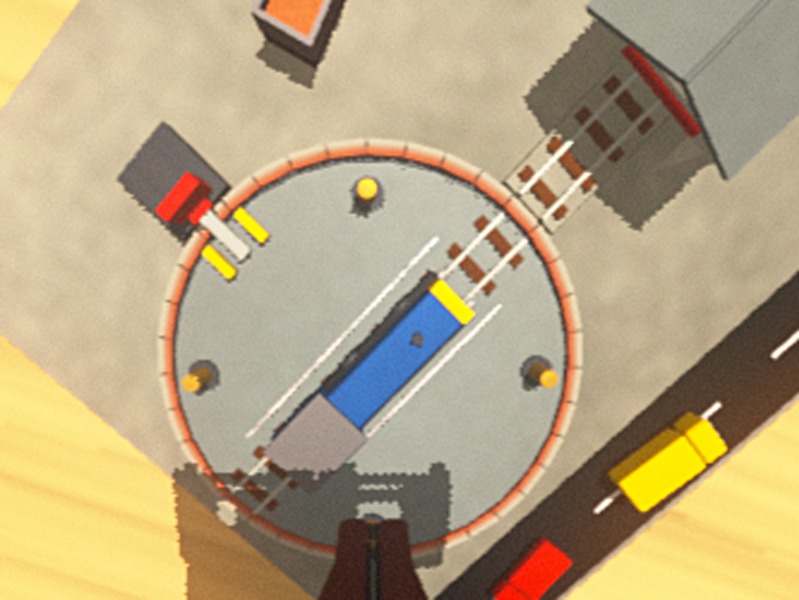

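The bolt is in: its bar lies between the cheeks at (227,235) and the tab has moved from (140,155) to (185,197). It met a hard stop at 152.4 mm, against 152 mm predicted. The posts, loco, van, car and wagon look unchanged, and the arm is clear.

```bash
python3 -c "
from rig import env
env.sign_off();print(env.read_clock())"
```

```text
the job is handed in; nothing more can be done
the job is handed in; nothing more can be done
```

The turntable is lined up with the shed, the red bolt is fully home, and the job is handed in. I used about 28 s of the 72 s.

- **Turning:** I turned it about 74° clockwise with the shut fingertips pushing on post 0. I stopped about 3° short, measured from above, and finished with one small push. The yellow nose now faces the shed.
- **Alignment:** before I pushed the bolt, the turntable measured -24.1° by its posts and cheeks. The base measured -24.0° by the bolt and -24.7° by the slope of the shed's rails. The turntable's own rails and lines gave between -24.2° and -25.8°, so the image readings differ by up to about 1.5°. In the picture the bolt was in line with the gap between the cheeks to about 0.6 mm.
- **Bolt:** it slid with only light force until a hard stop, where the push rose to 6.5 N at 152.4 mm; I expected 152 mm. The last picture shows its bar between the yellow cheeks.
- **Other things:** in the last picture the loco still sits on the turntable's rails. The van and wagon look unmoved, as does the part of the car in view. The lorry and the bench things were out of view, and I did not check them again after the start. The arm was clear at 240 mm height when I handed in.

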